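Tension the saw unit to its set mark

TASK

Turn the tension knob of the bandsaw tension unit (the large bar-shaped knob, not the small round tracking knob) clockwise until the sprung pointer stands at the set mark on the arc scale, then let go of it. Work it by the knob only: do not push the pointer or the mark, and leave the tracking knob as it is.

Things in the scene. Friction and masses are not known exactly. Their poses are not given: they have to be found in the camera images.
- tension_knob: Black bar-shaped knob on a round tower of the grey tension unit (base 220 x 240 mm). Origin on its axis at its underside, 46 mm above the bench; z up, x along the bar: 60 mm long, 16 mm thick (y), from 6 to 40 mm above the origin, on a 42 mm disc. Turns clockwise from above, takes 0.2 N m, stays where left. The rest of the unit is at most 54 mm high (pivot post).
- pointer: Flat dark steel sprung arm, 130 mm long, 12 mm wide, 27 to 35 mm above the bench. Origin on its pivot post (54 mm high, coil spring round it), 103 mm from the knob's axis; x points along the arm to the tip, z up. Geared to the tension knob: it turns the same way by half the knob's angle and stays when the knob is let go.
- set_mark: Small dark steel rider with a round cap, 16 x 14 mm, 22 to 44 mm above the bench, at the outer edge of the arc scale. Origin on the pointer's pivot axis at bench height; x points from there to the rider (its middle at x = 145 mm). The pointer is at the mark when both x axes agree. It starts 0.32 to 0.72 rad clockwise of the pointer: 0.64 to 1.44 rad of the knob. Held by stiff friction.
- tracking_knob (a joint): Angle (rad, clockwise positive, starts -0.1 to 0.1) of the small round fluted black knob, 34 mm across, top 40 mm above the bench, at the unit's far left corner, 90 mm from the tension knob. Leave it alone.

How it is judged:
By the outcome, as a careful person would: the job done as asked, in the order asked, and still so for the second after the job is handed in, with the robot touching nothing.
It also fails if it takes over 32 s, if anything falls off the work surface, if the arm or the gripper's body presses on something with over 40 N, if the wrist force passes 120 N, or if a joint passes its speed limit or range.

ROBOT

A 6-joint arm with a two-finger parallel gripper is mounted at the origin on a cart in front of the work surface, level with it; the furniture and walls round the work are solid. World frame = base frame: x ahead of the robot, y to its left, z up, the work surface at z = 0. Lengths are in mm, angles in rad, forces in N, time in s.
With the tool pointing down it reaches from about 425 to 950 mm from the base axis. Payload 14.7 kg.
Tool frame: the origin (TCP) lies between the finger pads; the fingertips stand r.tcp_to_tips ahead of it and the grasp point (between the pads) lies 8 mm behind it (r.tcp_to_tips is the distance from the TCP to the fingertips, in mm); x points along the fingers, z is the direction in which the jaws open and shut, and the axes are right-handed (so a half turn about x gives the same grasp; the last joint's range is limited). The gripper opens to 85 mm and grips with 20 to 120 N. Pads are 22 mm wide; open, the fingers measure 114 mm over their backs; the gripper's body (76 mm by 85 mm) begins 54 mm behind the grasp point. The pads swing forward as they close: fully open they stand 13 mm farther back than shut.
Start: joints at [1.181, 0.48, 1.596, -0, 1.065, -0.047], TCP at [218.457, 612.184, 242.297] pointing down, gripper open.
Joint ranges: [-2.75, 2.75], [-0.82, 2.05], [0.23, 2.67], [-1.56, 4.7], [0.09, 2.69], [-2.92, 2.92]. Speed limits (rad/s): [1.89, 1.89, 2.39, 3.01, 3.01, 3.01].

INTERFACE

Orientations are given as a unit quaternion [x, y, z, w].
In Python, from rig import r gives the robot as it stands. Calls block until the motion is done:
- r.move_pose(position, orientation): joint-space move of the TCP to a pose.
- r.servo_line(position, frame=None, rate=150, threshold=None): straight line of the TCP; frame=None keeps the orientation; rate is the mean speed in mm/s. With threshold (N) it stops when the force on the tool has changed by that much, and returns True; else False.
- r.goto_joints(angles): joint-space move.
- r.grip(opening): opening from 0.0 (shut) to 1.0 (fully open); the grip force is fixed at half the most; returns when the fingers have stopped.
- r.pause(seconds).
- r.ik(position, orientation): joint angles nearest the present ones, or None.
- r.sense(): the state.
- r.camera(name): name is "scene" or "side" or "wrist"; returns a dict with "image" (384x512x3 uint8, red, green, blue), "vfov" (degrees; the focal length in pixels is half the picture's height over the tangent of half this angle, whatever the lens; pixels are square), "cx", "cy" (the principal point, pixels), "R" (3x3) and "t" (3): a world point X has camera coordinates R X + t. Camera axes: x right, y down, z forward; pixel columns grow to the right and rows downward; lengths in mm; the calibration is good to about 2 mm. A picture is of the moment at which its call begins. There is no depth.
A pose or a line that the arm cannot do raises r.Unreachable and nothing moves.
- r.hand_in(): hands the job in, once; it reports no verdict.
The state is a dict: "time": time; "q": joint angles; "dq": joint speeds; "joint_efforts": joint torques, N m; "position": TCP position; "orientation": TCP orientation; "contact_force": force on the tool from outside, world axes, zero at the start; "moment": the same for the moment, N m; "opening": opening from 0.0 (shut) to 1.0 (fully open).
Only numpy, scipy, OpenCV 4.12 (cv2) and the standard library are available. Lean on these libraries where they do the work, as an engineer would, in place of code of your own. Each camera call takes 0.05 s, during which the arm holds its last target.

## Working session

There is one attempt and no reset: what is moved stays moved. The work goes in short steps, each a Python script; the robot and the scene stay as the last script left them, time stands still between calls to the robot, and variables do not carry over. Pictures are saved under pics/ and viewed, and the job is handed in when it is done.

```bash
mkdir -p pics
python3 - <<'E'
from rig import r
import cv2,pickle
s=r.sense();print(s['time'],s['position'],s['orientation'],r.tcp_to_tips)
for n in("scene","side","wrist"):
    c=r.camera(n);pickle.dump(c,open(f'pics/{n}0.pkl','wb'));cv2.imwrite(f'pics/{n}0.png',c['image'][:,:,::-1])
E
```

```text
0.0 [218.33822065 611.81191986 241.67814399] [-0.40761549  0.57832232  0.40715198  0.57759863] 11.0
```

View pics/scene0.png

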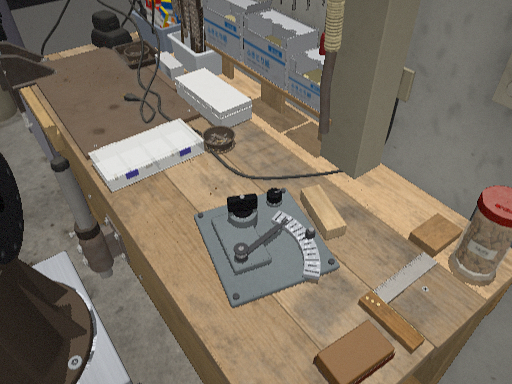

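View pics/side0.png

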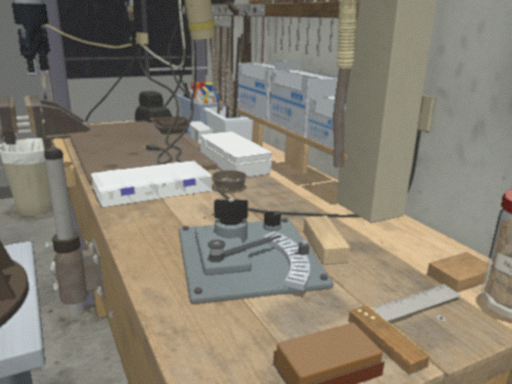

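View pics/wrist0.png

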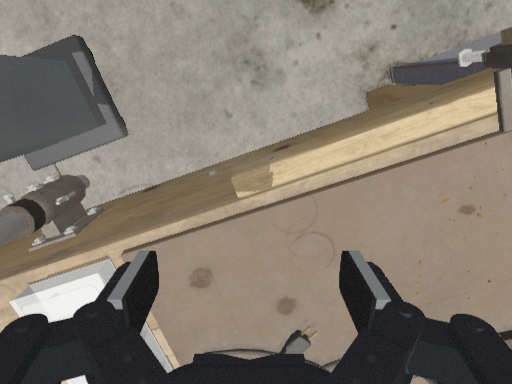

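Run:
```python
import cv2,pickle
for n,(x,y,w,h) in(("scene",(190,180,155,125)),("side",(175,190,160,115))):
    c=pickle.load(open(f'pics/{n}0.pkl','rb'));i=c['image'][y:y+h,x:x+w,::-1]
    cv2.imwrite(f'pics/{n}0c.png',cv2.resize(i,None,fx=4.8,fy=4.8,interpolation=cv2.INTER_CUBIC))
    print(n,c['vfov'],c['cx'],c['cy'],-c['R'].T@c['t'])
```

```text
scene 50.061169498083665 254.47863519082728 184.97812893504025 [ 152.03217922 -491.98820645  650.12168097]
side 45.85107290369007 257.0936803575498 194.17617132982565 [ 174.07068514 -681.29998201  387.45120176]
```

View pics/scene0c.png

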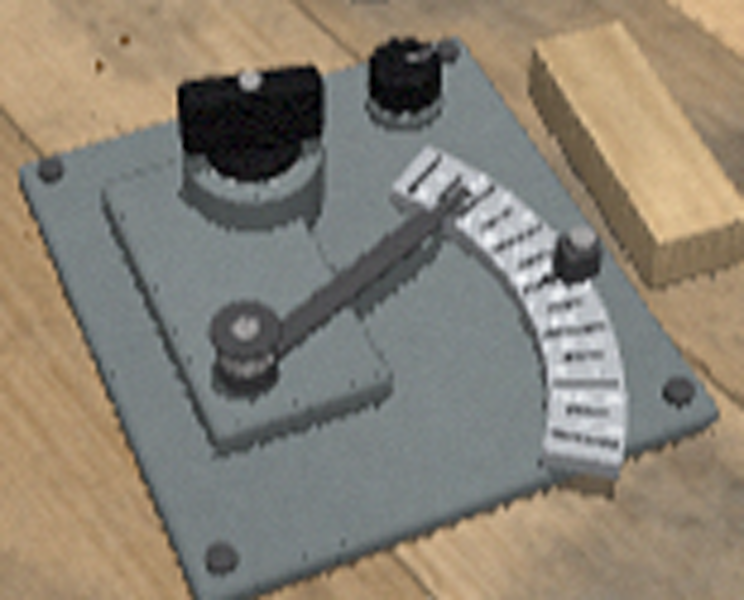

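View pics/side0c.png

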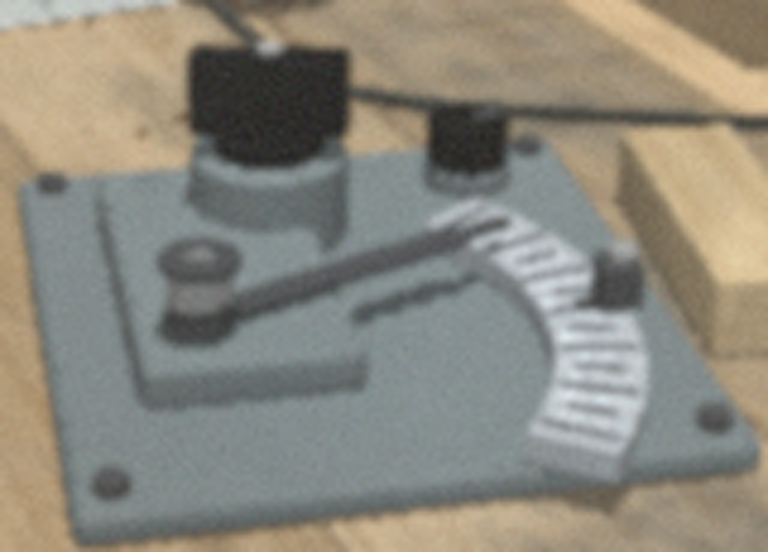

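```bash
cat > h.py <<'E'
import numpy as np,pickle
def ray(c,uv,z):
    f=192/np.tan(np.radians(c['vfov']/2));C=-c['R'].T@c['t']
    d=c['R'].T@np.array([(uv[0]-c['cx'])/f,(uv[1]-c['cy'])/f,1]);return C+d*(z-C[2])/d[2]
def proj(c,X):
    f=192/np.tan(np.radians(c['vfov']/2));p=c['R']@np.array(X)+c['t'];return np.array([f*p[0]/p[2]+c['cx'],f*p[1]/p[2]+c['cy']])
E
python3 - <<'E'
from h import *
np.set_printoptions(precision=1,suppress=True)
P={'scene':((190,180),dict(disc=((252,160),50),dot=((249,79),86),topL=((181,92),86),topR=((322,72),86),post=((245,325),54),tip=((467,192),35),mark=((580,236),44))),
'side':((175,190),dict(disc=((270,145),50),dot=((268,46),86),topL=((192,50),86),topR=((350,50),86),post=((200,254),54),tip=((507,222),35),mark=((620,252),44)))}
for n,(o,d) in P.items():
    c=pickle.load(open(f'pics/{n}0.pkl','rb'));W={}
    for k,(uv,z) in d.items():
        W[k]=ray(c,np.array(uv)/4.8+o,z);print(n,k,W[k])
    a=lambda v:np.arctan2(v[1],v[0])
    print('post-knob',np.linalg.norm((W['post']-W['disc'])[:2]),'ptr',a(W['tip']-W['post']),np.linalg.norm(W['tip']-W['post']),'mark',a(W['mark']-W['post']),np.linalg.norm(W['mark']-W['post']),'bar',a(W['topR']-W['topL']))
E
```

```text
scene disc [466.7 -12.   50. ]
scene dot [473.3  -2.4  86. ]
scene topL [446.7   8.1  86. ]
scene topR [499.8 -17.1  86. ]
scene post [412.2 -85.1  54. ]
scene tip [536.5 -69.8  35. ]
scene mark [ 552.1 -122.3   44. ]
post-knob 91.21728432785605 ptr 0.12223917312455097 126.6603999675638 mark -0.2599188160862259 145.055871142909 bar -0.4432167401511568
side disc [471.5  -9.6  50. ]
side dot [474.3  -1.3  86. ]
side topL [447.3   6.3  86. ]
side topR [500.1 -17.   86. ]
side post [412.4 -86.4  54. ]
side tip [535.6 -75.2  35. ]
side mark [ 550.4 -126.6   44. ]
post-knob 96.9361499421626 ptr 0.09057899510017438 125.15071828701456 mark -0.2832613097570759 144.0447838682793 bar -0.41601995318387347
```

```bash
cat >> h.py <<'E'
from scipy.spatial.transform import Rotation as Ro
def quat(jaw):  # tool x down, tool z (jaw dir) at world yaw jaw
    x=np.array([0,0,-1.]);z=np.array([np.cos(jaw),np.sin(jaw),0]);y=np.cross(z,x)
    return Ro.from_matrix(np.c_[x,y,z]).as_quat()
E
python3 - <<'E'
from h import *
from rig import r
np.set_printoptions(precision=3,suppress=True)
s=r.sense();q0=s['orientation'];print(Ro.from_quat(q0).as_matrix())
c=pickle.load(open('pics/wrist0.pkl','rb'));Rt=Ro.from_quat(q0).as_matrix()
C=-c['R'].T@c['t'];print('cam in tool',Rt.T@(C-s['position']), 'view dir tool',Rt.T@c['R'][2],'up',Rt.T@-c['R'][1])
yaw=-0.43
for jaw in (yaw+np.pi/2,yaw-np.pi/2):
  for d in(0,-.75,-1.5):
    for z in (68,240): print(jaw,d,z,r.ik([474,-3,z],quat(jaw+d)))
E
```

```text
[[-0.    -0.942  0.336]
 [-0.001  0.336  0.942]
 [-1.     0.    -0.001]]
cam in tool [-131.002   84.04     1.412] view dir tool [ 0.946 -0.324 -0.   ] up [0.324 0.946 0.   ]
1.1407963267948966 0 68 [-0.07   0.515  2.14  -0.     0.486 -1.211]
1.1407963267948966 0 240 [-0.07   0.237  1.989 -0.     0.915 -1.211]
1.1407963267948966 -0.75 68 [-0.07   0.515  2.14  -0.     0.486 -0.461]
1.1407963267948966 -0.75 240 [-0.07   0.237  1.989 -0.     0.915 -0.461]
1.1407963267948966 -1.5 68 [-0.07   0.515  2.14  -0.     0.486  0.289]
1.1407963267948966 -1.5 240 [-0.07   0.237  1.989 -0.     0.915  0.289]
-2.0007963267948967 0 68 [-0.07   0.515  2.14  -0.     0.486  1.931]
-2.0007963267948967 0 240 [-0.07   0.237  1.989 -0.     0.915  1.931]
-2.0007963267948967 -0.75 68 [-0.07   0.515  2.14  -0.     0.486  2.681]
-2.0007963267948967 -0.75 240 [-0.07   0.237  1.989 -0.     0.915  2.681]
-2.0007963267948967 -1.5 68 [-0.07   0.515  2.14  -0.     0.486 -2.853]
-2.0007963267948967 -1.5 240 [-0.07   0.237  1.989 -0.     0.915 -2.853]
```

Run:
```python
from h import *
from rig import r
import cv2
np.set_printoptions(precision=2,suppress=True)
r.move_pose([474,-3,240],quat(1.1408))
c=r.camera("wrist");pickle.dump(c,open('pics/w1.pkl','wb'))
cv2.imwrite('pics/w1.png',cv2.resize(c['image'][:,:,::-1],(768,576),interpolation=cv2.INTER_CUBIC))
s=r.sense();print(s['time'],s['position'],s['q'])
for n,X in dict(knob=[474,-3,86],post=[412,-86,54],tip=[536,-72,35],mark=[551,-124,44]).items(): print(n,proj(c,X)*1.5)
```

```text
2.5667 [474.15  -2.42 239.98] [-0.07  0.24  1.99  0.    0.91 -1.21]
knob [369.74 261.76]
post [219.28 217.11]
tip [323.19 347.66]
mark [271.56 393.17]
```

View pics/w1.png

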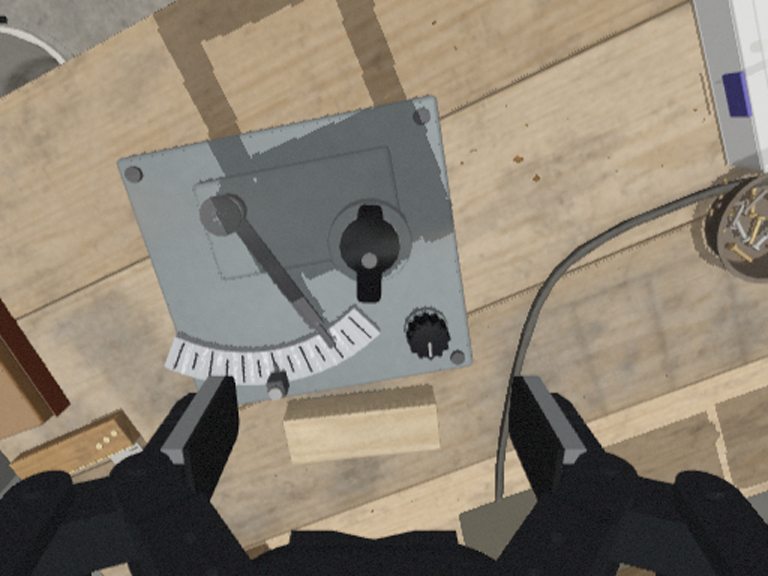

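Run:
```python
from h import *
import cv2
c=pickle.load(open('pics/w1.pkl','rb'))
i=c['image'][120:280,105:305,::-1];cv2.imwrite('pics/w1c.png',cv2.resize(i,None,fx=3.75,fy=3.75,interpolation=cv2.INTER_CUBIC))
j=np.clip(c['image'][125:210,210:280,::-1].astype(float)*2.5,0,255).astype(np.uint8);cv2.imwrite('pics/w1k.png',cv2.resize(j,None,fx=7,fy=7,interpolation=cv2.INTER_CUBIC))
```

```text
(no output)
```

View pics/w1c.png

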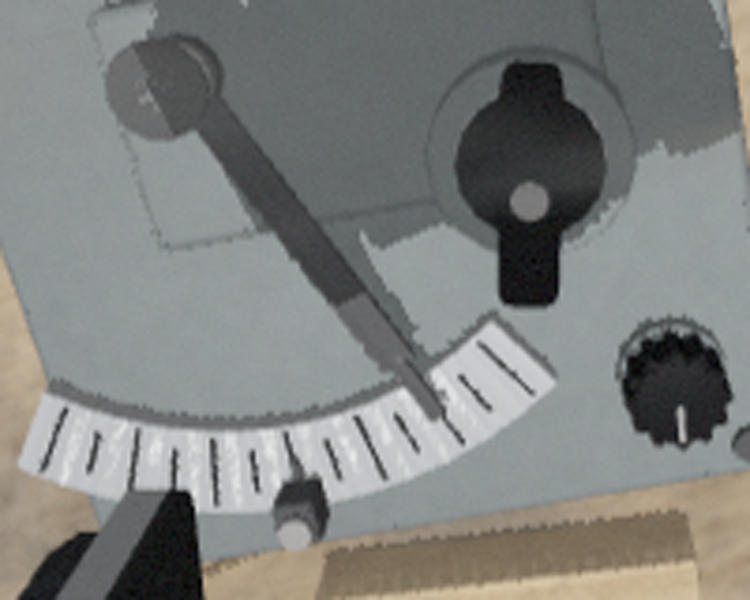

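View pics/w1k.png

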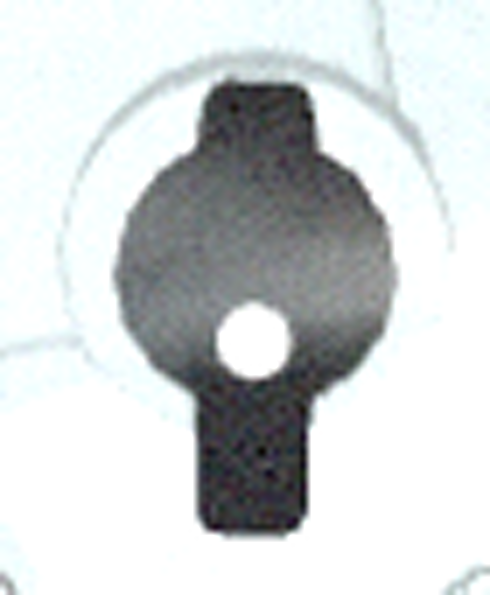

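Run:
```python
from h import *
np.set_printoptions(precision=1,suppress=True)
c=pickle.load(open('pics/w1.pkl','rb'))
k=lambda u,v,z:ray(c,(u/7+210,v/7+125),z)
g=lambda u,v,z:ray(c,(u/3.75+105,v/3.75+120),z)
a=lambda v:np.arctan2(v[1],v[0])
e0,e1=k(253,470,86),k(259,110,86)
print('dot',k(254,341,86),'end',k(253,533,86),k(260,85,86),'bar',a(e0-e1),np.linalg.norm(k(198,470,86)-k(308,470,86)))
P=g(158,88,54);T=g(432,408,35);M=g(295,531,44);m2=g(300,478,35)
print(P,T,M,a(T-P),np.linalg.norm((T-P)[:2]),a(M-P),np.linalg.norm((M-P)[:2]),a(T-P)-a(M-P))
print(np.linalg.norm((P-k(254,341,86))[:2]))
```

```text
dot [473.2  -2.9  86. ] end [498.1 -14.5  86. ] [442.4  12.2  86. ] bar -0.4476170622412882 14.976394856482383
[411.3 -84.5  54. ] [534.9 -65.2  35. ] [ 551.7 -120.8   44. ] 0.15442450931976948 125.06821912518897 -0.2534536151936916 145.03542743280403 0.40787812451346106
102.46336623773009
```

Run:
```python
from h import *
from rig import r
import cv2
np.set_printoptions(precision=3,suppress=True)
q=quat(np.pi/2-0.442)
r.move_pose([473.5,-2.7,140],q)
print(r.servo_line([473.5,-2.7,68],rate=100,threshold=15))
r.grip(0.0);s=r.sense();print(s['time'],s['position'],s['opening'],s['contact_force'],s['moment'],s['q'])
j=np.array(s['q']);j[5]+=0.6
r.goto_joints(j)
s=r.sense();print(s['time'],s['position'],s['opening'],s['contact_force'],s['moment'],s['q'])
for n in("scene","side","wrist"):
    c=r.camera(n);pickle.dump(c,open(f'pics/{n}2.pkl','wb'))
    i=c['image'][:,:,::-1]
    if n=='wrist': i=cv2.resize(i,(768,576))
    else:
        x,y,w,h={'scene':(190,180,155,125),'side':(175,190,160,115)}[n]
        i=cv2.resize(i[y:y+h,x:x+w],None,fx=4.8,fy=4.8,interpolation=cv2.INTER_CUBIC)
    cv2.imwrite(f'pics/{n}2.png',i)
```

```text
False
4.5583 [472.884  -3.962  68.446] 0.18006228622709106 [ -7.144 -24.791  17.639] [-3.885  1.195 -0.004] [-0.072  0.513  2.142 -0.003  0.487 -1.199]
5.2083 [472.877  -4.344  68.557] 0.1770419269159632 [-2.249 -6.895  3.481] [-0.854 -0.012 -0.104] [-0.072  0.513  2.142 -0.003  0.487 -0.598]
```

View pics/scene2.png

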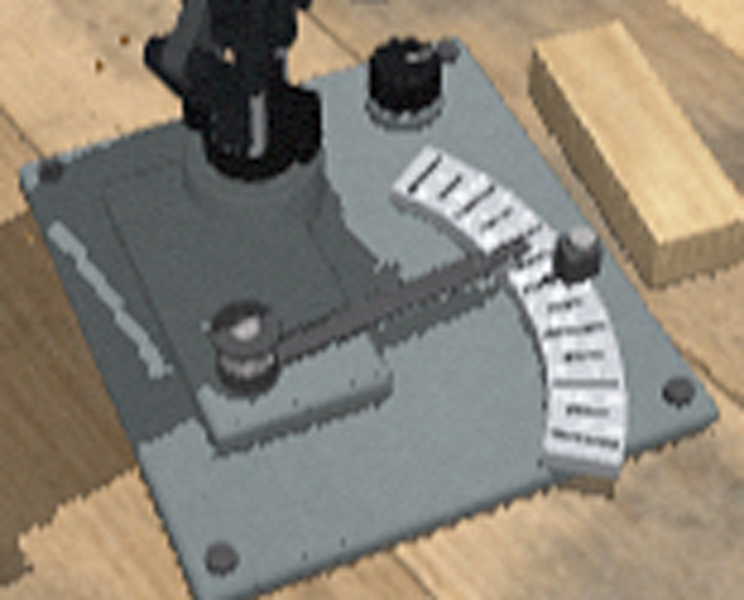

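View pics/wrist2.png

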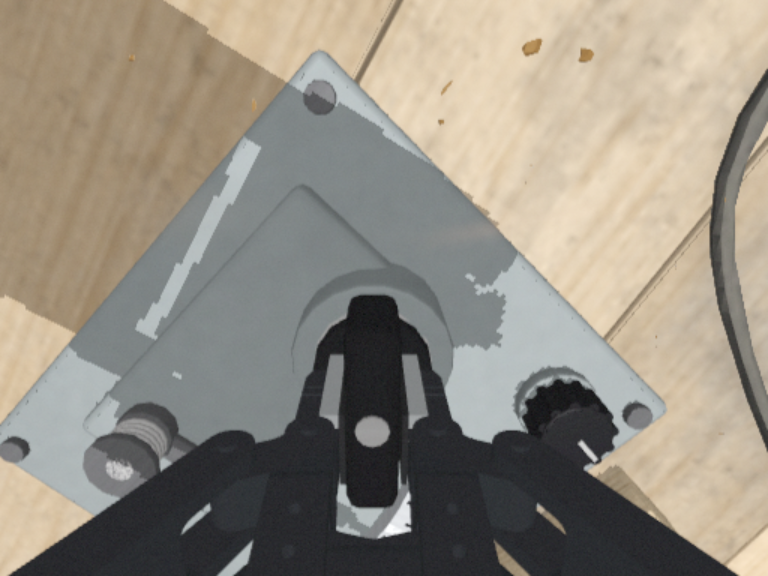

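View pics/side2.png

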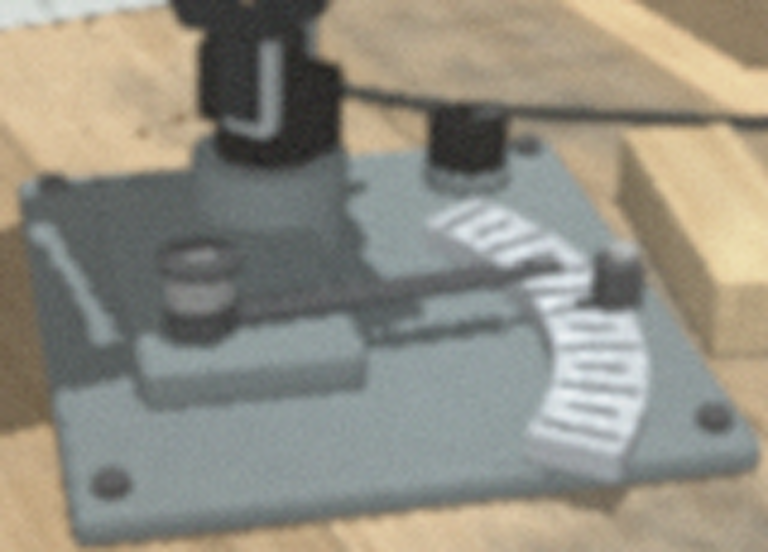

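```bash
cat > fit.py <<'E'
from h import *
import cv2
np.set_printoptions(precision=3,suppress=True)
def draw(name,out,th,mk,P,roi,s=8):
    c=pickle.load(open(f'pics/{name}.pkl','rb'));x,y,w,h=roi
    i=cv2.resize(c['image'][y:y+h,x:x+w,::-1],None,fx=s,fy=s,interpolation=cv2.INTER_CUBIC)
    def pt(r_,t_,a,z):
        X=[P[0]+r_*np.cos(a)-t_*np.sin(a),P[1]+r_*np.sin(a)+t_*np.cos(a),z]
        return ((proj(c,X)+.5-[x,y])*s).astype(int)
    if th is not None: cv2.polylines(i,[np.array([pt(40,6,th,35),pt(130,6,th,35),pt(130,-6,th,35),pt(40,-6,th,35)])],False,(0,0,255),1)
    cv2.polylines(i,[np.array([pt(145+7*np.cos(t),7*np.sin(t),mk,44) for t in np.arange(0,6.3,.3)])],True,(0,255,0),1)
    cv2.polylines(i,[np.array([pt(10*np.cos(t),10*np.sin(t),mk,54) for t in np.arange(0,6.3,.3)])],True,(255,255,0),1)
    cv2.imwrite(out,i)
E
python3 - <<'E'
from fit import *
P=(412,-85.3)
draw('scene2','pics/s2f.png',-0.17,-0.26,P,(225,215,100,60))
draw('side2','pics/d2f.png',-0.17,-0.26,P,(205,230,110,50),7)
draw('w1','pics/w1f.png',.13,-0.26,P,(125,130,110,140),4)
E
```

```text
(no output)
```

View pics/s2f.png

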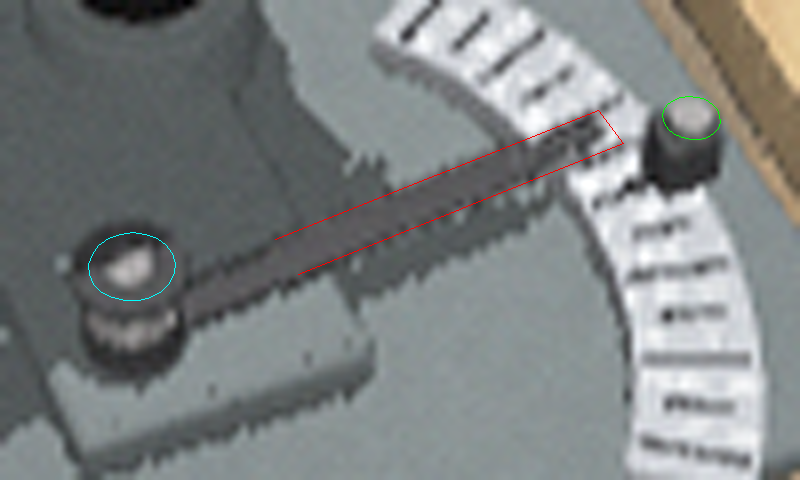

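View pics/d2f.png

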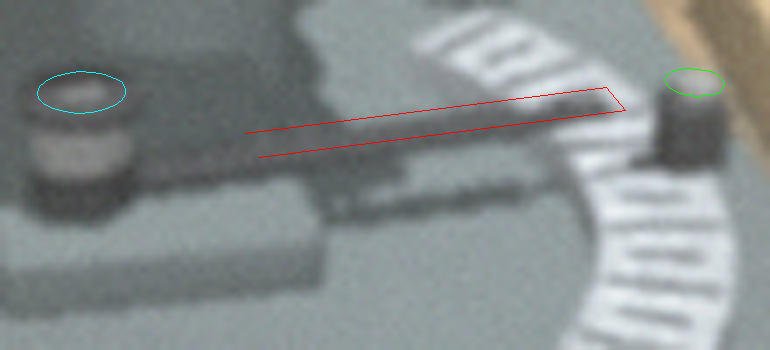

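View pics/w1f.png

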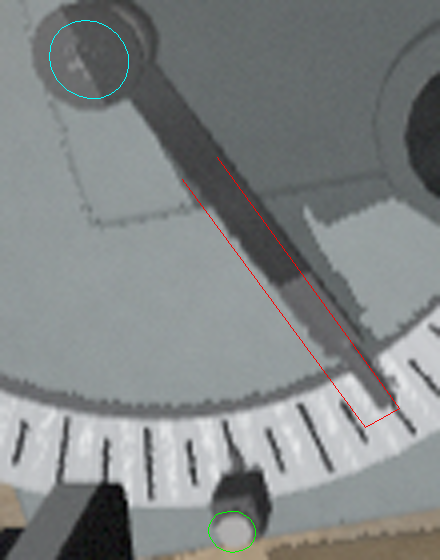

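Run:
```python
from h import *
from rig import r
import cv2
np.set_printoptions(precision=3,suppress=True)
s=r.sense();j=np.array(s['q']);j[5]+=0.17
r.goto_joints(j)
s=r.sense();print(s['time'],s['position'],s['q'],s['contact_force'])
r.grip(1.0)
p=s['position']
r.servo_line([p[0],p[1],130],rate=150)
# hover: camera offset 84 along tool y=(-sin,cos); view down-forward
r.move_pose([500,-30,230],quat(np.pi/2-0.442))
c=r.camera("wrist");pickle.dump(c,open('pics/w3.pkl','wb'))
cv2.imwrite('pics/w3.png',cv2.resize(c['image'][:,:,::-1],(768,576),interpolation=cv2.INTER_CUBIC))
for n in("scene","side"):
    c=r.camera(n);pickle.dump(c,open(f'pics/{n}3.pkl','wb'))
print(r.sense()['time'])
```

```text
5.65 [472.895  -4.399  68.587] [-0.072  0.513  2.142 -0.004  0.487 -0.432] [-1.831 -2.83   0.266]
7.875
```

View pics/w3.png

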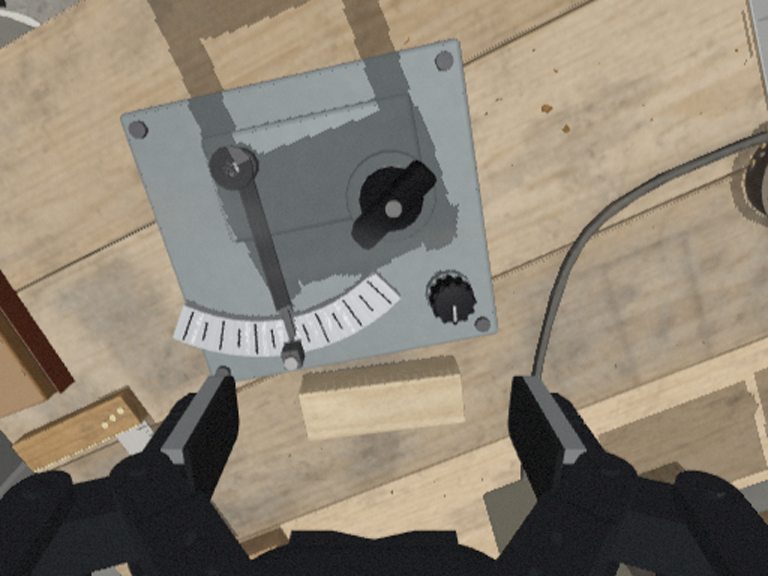

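Run:
```python
from h import *
import cv2
c=pickle.load(open('pics/w3.pkl','rb'))
for nm,(x,y,w,h,s) in dict(a=(130,85,90,170,3.5),b=(165,185,60,65,9)).items():
    i=c['image'][y:y+h,x:x+w,::-1];cv2.imwrite(f'pics/w3{nm}.png',cv2.resize(i,None,fx=s,fy=s,interpolation=cv2.INTER_CUBIC))
```

```text
(no output)
```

View pics/w3a.png

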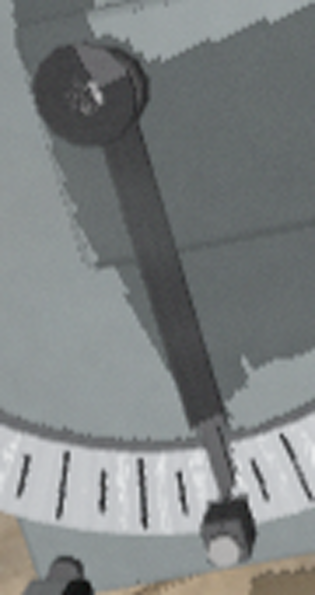

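View pics/w3b.png

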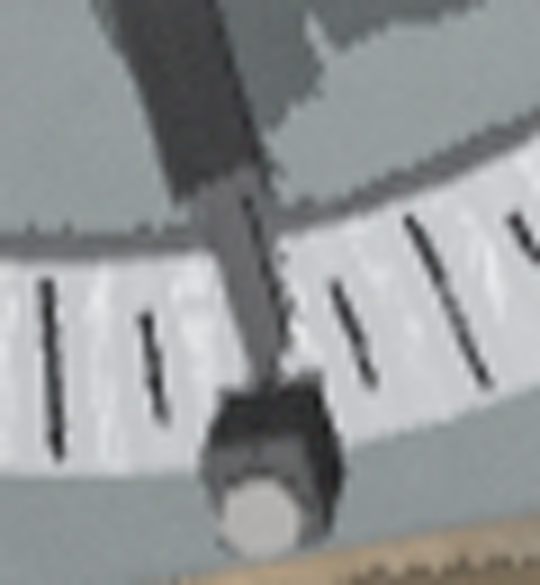

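```bash
python3 - <<'E'
from h import *
np.set_printoptions(precision=1,suppress=True)
c=pickle.load(open('pics/w3.pkl','rb'))
A=lambda u,v,z:ray(c,((u+.5)/3.5+130-.5,(v+.5)/3.5+85-.5,),z)
B=lambda u,v,z:ray(c,((u+.5)/9+165-.5,(v+.5)/9+185-.5),z)
a=lambda v:np.arctan2(v[1],v[0]);n=lambda v:np.linalg.norm(v[:2])
P=A(89,94,54);T=B(263,372,35);M=B(260,517,44);S=B(215,190,35)
print(P,T,M,S)
for X in(T,M,S):print(a(X-P),n(X-P))
print('arm dir',a(T-S), 'mid arm', [ (A(u,v,35),a(A(u,v,35)-P)) for u,v in ((208,418),(170,290))])
print(proj(c,[*P[:2],35]),proj(c,[*P[:2],54]))
E
python3 - <<'E'
import sys;sys.path.insert(0,'.')
import os;os.chdir('.')
from fit import *
draw('w3','pics/w3f.png',-0.24,-0.255,(411.5,-85),(130,85,90,170),3.5)
draw('scene3','pics/s3f.png',-0.24,-0.255,(411.5,-85),(225,215,100,60))
E
```

```text
[411.6 -84.2  54. ] [ 538.  -115.4   35. ] [ 552.1 -121.8   44. ] [ 514.  -108.9   35. ]
-0.2418018115304024 130.22984185646808
-0.26158585601532813 145.47107691152453
-0.23690207523896242 105.29272583131838
arm dir -0.2624860320295624 mid arm [(array([ 512.6, -107.4,   35. ]), np.float64(-0.2255417635495244)), (array([471.2, -97.6,  35. ]), np.float64(-0.2211766018223662))]
[160.4 109.7] [155.1 111.5]
```

View pics/w3f.png

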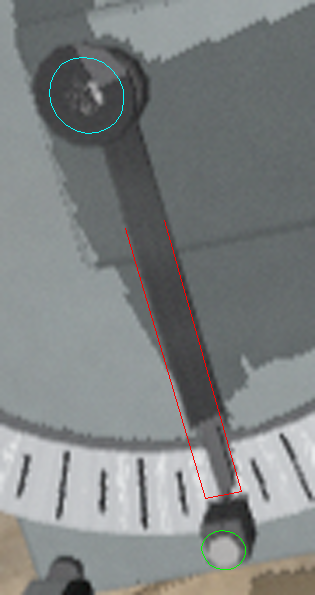

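View pics/s3f.png

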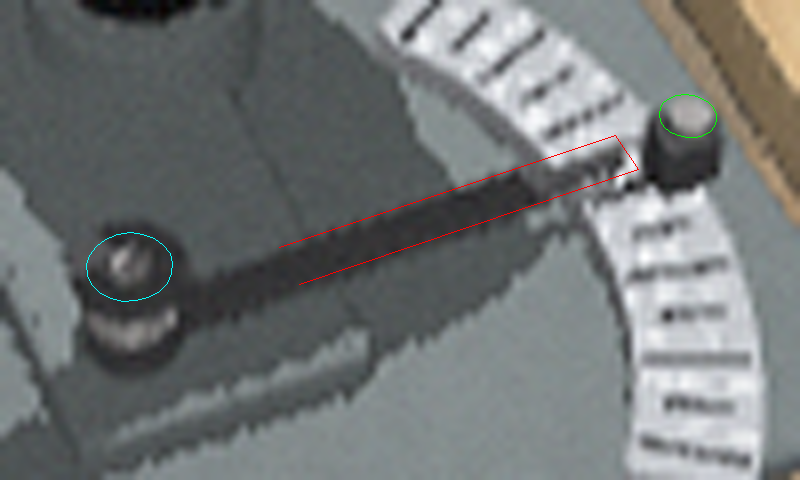

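Run:
```python
from fit import *
from rig import r
d=np.array([np.cos(-.256),np.sin(-.256)]);P=np.array([411.5,-84.6])
t=P+120*d
r.move_pose([*t,190],quat(np.pi/2-.256))
r.pause(0.2)
c=r.camera("wrist");pickle.dump(c,open('pics/w4.pkl','wb'))
print(r.sense()['time'],c['vfov'])
for X in([*P,54],[*P,35],[*(P+130*d),35],[*(P+145*d),44]):print(proj(c,X))
cv2.imwrite('pics/w4.png',cv2.resize(c['image'][:,:,::-1],(768,576),interpolation=cv2.INTER_CUBIC))
x,y,w,h=210,20,110,230
cv2.imwrite('pics/w4a.png',cv2.resize(c['image'][0:150,200:320,::-1],None,fx=4,fy=4,interpolation=cv2.INTER_CUBIC))
cv2.imwrite('pics/w4b.png',cv2.resize(c['image'][130:250,200:320,::-1],None,fx=5,fy=5,interpolation=cv2.INTER_CUBIC))
```

```text
8.6 62.312545793064
[245.663  29.413]
[245.872  32.866]
[246.227 184.119]
[246.192 202.312]
```

View pics/w4a.png

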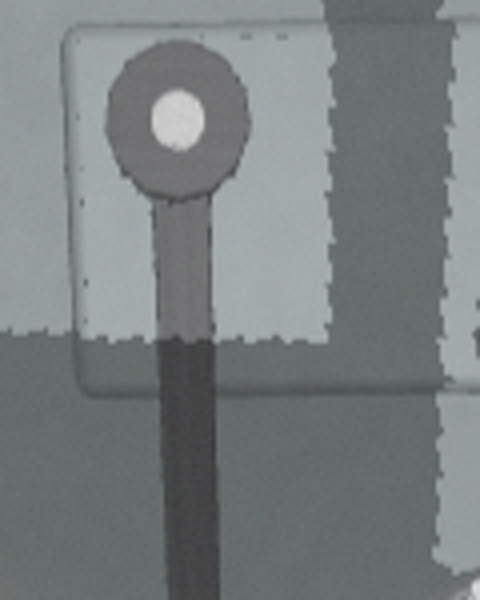

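View pics/w4b.png

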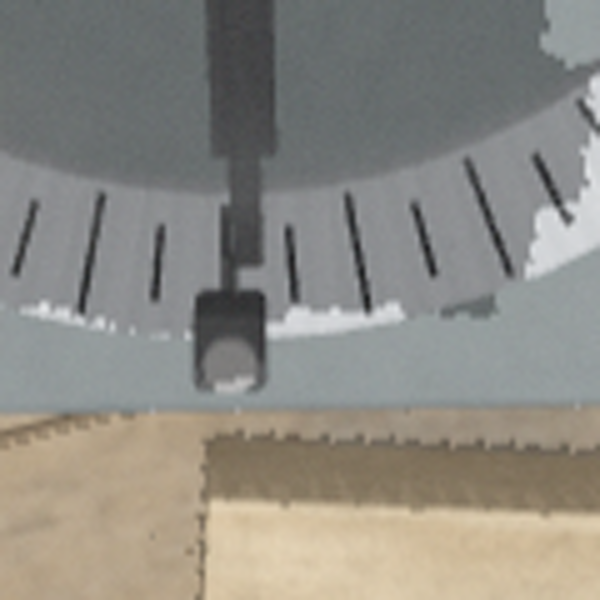

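```bash
cat > step.py <<'E'
from fit import *
from rig import r
def turn(yaw,delta,tag):
    q=quat(np.pi/2+yaw)
    r.move_pose([473,-4.2,140],q)
    print(r.servo_line([473,-4.2,68],rate=100,threshold=15))
    r.grip(0.0);s=r.sense();print(s['time'],s['position'],s['q'],s['contact_force'])
    j=np.array(s['q']);j[5]+=delta
    r.goto_joints(j);r.pause(.2)
    s=r.sense();print(s['q'][5],s['contact_force'],s['moment']);p=s['position']
    r.grip(1.0);r.servo_line([p[0],p[1],140],rate=150)
    d=np.array([np.cos(-.256),np.sin(-.256)]);P=np.array([411.5,-84.6]);t=P+120*d
    r.move_pose([*t,190],quat(np.pi/2-.256));r.pause(.2)
    c=r.camera("wrist");pickle.dump(c,open(f'pics/{tag}.pkl','wb'));print(r.sense()['time'])
    cv2.imwrite(f'pics/{tag}a.png',cv2.resize(c['image'][0:150,200:320,::-1],None,fx=4,fy=4,interpolation=cv2.INTER_CUBIC))
    cv2.imwrite(f'pics/{tag}b.png',cv2.resize(c['image'][130:250,200:320,::-1],None,fx=5,fy=5,interpolation=cv2.INTER_CUBIC))
E
python3 -c "
from step import *
turn(-0.442-0.768,0.048,'w5')"
```

```text
False
11.2167 [472.725  -4.318  68.309] [-0.073  0.513  2.143 -0.     0.486 -0.434] [-3.306 -2.08  10.011]
-0.38665609402570983 [-2.729 -1.09   4.031] [-0.166  0.167 -0.055]
14.375
```

View pics/w5a.png

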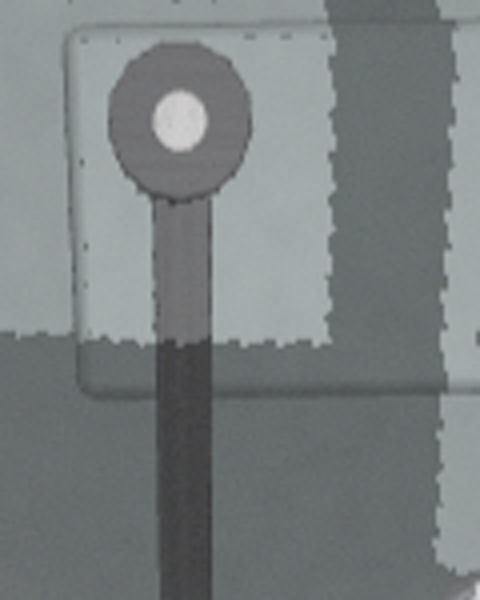

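View pics/w5b.png

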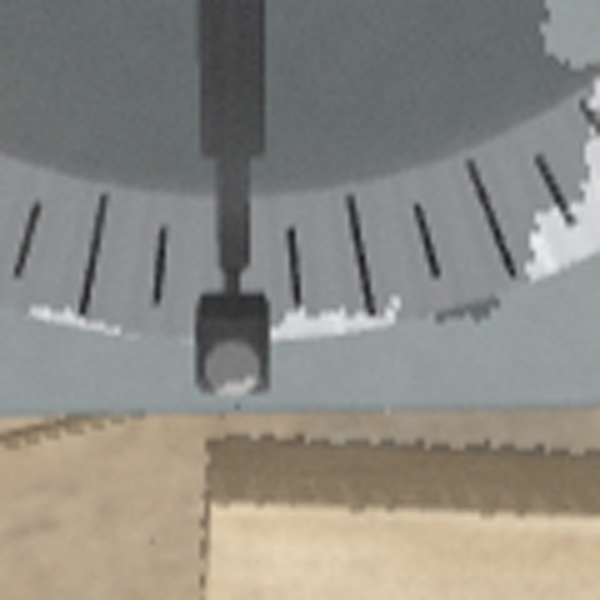

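```bash
python3 -c "
from rig import r
r.hand_in();print(r.sense()['time'])"
```

```text
the job is handed in; nothing more can be done
the job is handed in; nothing more can be done
```

I turned the tension knob clockwise about 0.82 rad in total, and the pointer now stands at the set mark. I then let go, moved the gripper clear and handed the job in at about 14.4 s of the 32 s allowed.

- **How it was done:** I gripped the bar of the knob and turned it in two steps of 0.60 and 0.17 rad. I then released it to check, regripped and added a final 0.047 rad.
- **Alignment check:** The last wrist picture looks straight along the line from pivot to mark. In it the pointer tip (crop column 233) lines up with the rider's nose and cap (about 232), which is within roughly 0.002 rad. The same view before the final turn had shown 0.023 rad still to go.
- **Disagreement:** Before the final turn, the scene-camera estimate put the remaining angle at only about 0.01 rad. I trusted the wrist views, which agreed with each other.
- **Contacts:** The gripper never went near the tracking knob, pointer or mark. The highest tool force I read was about 31 N, while closing on the knob the first time. I did not measure the tracking knob's angle afterwards.

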